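# Hold the rack's end panel for screwing

### The arm

A 7-joint arm with a two-finger parallel gripper is mounted at the origin on the work surface. World frame = base frame: x ahead of the robot, y to its left, z up, the work surface at z = 0. Lengths are in m, angles in rad, forces in N, time in s.
With the tool pointing down it reaches from about 0.425 to 0.875 m from the base axis. Payload 4.7 kg.
Tool frame: the origin (TCP) lies between the finger pads; the fingertips stand 11 mm ahead of it and the grasp point (between the pads) lies 8 mm behind it; z points along the fingers, y is the line along which they close (so a half turn about z gives the same grasp; the last joint's range is limited). The gripper opens to 87 mm and grips with 3 to 60 N. Pads are 19 mm wide; open, the fingers measure 117 mm over their backs; the gripper's body (75 mm by 190 mm) begins 51 mm behind the grasp point.
Start: joints at [1.189, 0.321, -0.07, 1.45, 0.023, 1.371, -0.057], TCP at [0.251, -0.6, 0.234] pointing down, gripper open.
Joint ranges: [-2.86, 2.86], [-0.3, 2.09], [-1.38, 1.24], [0.06, 2.45], [-1.56, 4.7], [0.09, 2.05], [-2.69, 2.69]. Speed limits (rad/s): [2.57, 2.57, 3.14, 3.14, 3.14, 3.14, 3.14].

### API

Orientations are given as a rotation vector (axis times angle).
In Python, from bench import ctrl gives the robot as it stands. The module is installed in compiled form; this text tells all that it offers.
- The arm moves only by the shell command python3 -m inch 'ROWS' [FORCE]. ROWS is JSON, a list of rows, each an object with "slide": the shift along the tool's x, y, z scaled (see below), a list of three; "angular": the turn, a rotation vector about the tool's x, y, z scaled (see below), a list of three; "claw": the opening, from -1 (shut) to 1 (fully open). In form: [{"slide": [tx, ty, tz], "angular": [rx, ry, rz], "claw": claw}, ...]. A call has 1 to 10 rows; each row is the pose to reach, as a shift and turn from the pose commanded when the call began, along the tool's axes at that moment; what a row does not reach only later rows make up. The controller multiplies each number of a shift by 0.25 m and each number of a turn by 30 degrees. A row lasts 1/10 s, in which the tool goes at most 50 mm and 8.59 degrees, less where a joint would pass 70% of its speed; a pose out of reach is approached as far as the arm can. A call with a number of a shift or a turn outside -1 to 1 is refused whole. A call with a gripper value outside its range is refused whole. The fingers move at their own pace and stop on an object; FORCE is the grip in N (left out, the last holds). Time passes only in rows, so rows that repeat a pose let the fingers close. It gives the time, the measured TCP pose, the force, the opening and the grip force at its end, in the units of the state.
- ctrl.get_state(): the state, without advancing time (a new reading comes with each control period).
- ctrl.get_image(name): name is "side" or "top"; returns a dict with "color" (400x640x3 uint8, red, green, blue), "depth" (400x640 float32, m along the optical axis (not along the pixel's ray), 0 where there is no reading), "camera_matrix" (3x3 intrinsics, pixels), "extrinsics" (4x4, takes a point from camera to world coordinates). Camera axes: x right, y up, looking along -z (the intrinsics and any distortion apply to the point x, -y, -z); pixel columns grow to the right and rows downward; lengths in m; the calibration is good to about 2 mm. A picture is of the moment at which its call begins.
- ctrl.close_job(): hands the job in; it is judged then, once.
Trained networks look in the newest picture that a camera, given by its name, has taken for a name from the list of things; names that differ only in an ending like _2 or _b are one class to them, and where a whole thing is asked for, a point or a joint stands for the part that bears it (a point fixed in the world has none). Each returns a list of dicts, best first, with "confidence" (0 to 1); they miss things now and then, are a little off and sometimes report something else, mostly with a low value. They report only what shows in the picture. A call takes as long as a camera call. They do not tell look-alikes from the thing itself.
- ctrl.find_in(query, camera): "bbox" ([centre column, centre row, width, height] in pixels, round what is visible of it).
- ctrl.outline_of(query, camera): "mask" (400x640 bool, what is visible of it) and "bbox" ([centre column, centre row, width, height] in pixels, round what is visible of it).
The state is a dict: "time": time; "joint_positions": joint angles; "qd": joint speeds; "joint_torque": joint torques, N m; "position": TCP position; "tool_rot": TCP orientation; "ft_force": force on the tool from outside, world axes, zero at the start; "torque": the same for the moment, N m; "grip_width": opening from 0.0 (shut) to 1.0 (fully open); "grip_force": force on a finger pad.
Only numpy, scipy, OpenCV 4.12 (cv2) and the standard library are available. Lean on these libraries where they do the work, as an engineer would, in place of code of your own. Each camera call takes 0.05 s, during which the arm holds its last target. There are 200 camera calls.

### The job

Lift the white end panel up and off the two pegs of its wooden stand, holding it by its carry grip, and press its flat back squarely against the near end of the tube rack in the spring fixture, edges lined up with the rack's edges, so that a colleague can drive the screws. Push with a gentle, steady 10 N or so, carried only by your grip, and finish while still holding and pushing it there: do not let go. Leave the other things on the table where they are.

Things in the scene. Friction and masses are not known exactly. Their poses are not given: they have to be found in the camera images.
- panel: loose white end panel, 0.18 kg, upright: 6 thick (x), 120 wide (y), 84 tall (z). Origin: middle of the lower edge of its flat back; +x points out of the back. Front face at x=-6; the grip stands on it. Two upright through slots 22 wide at y=+-38, z 22 to 74. Starts hanging with the slots' tops on the stand's pegs, lower edge 55 above the table, back on the stand's posts, at the stand's yaw.
- grip (a point): pinch point on the panel's grey carry grip, at (-36, 0, 50) in the panel's frame. The grip is a block 24 wide (panel's y) and 44 tall, spanning x -6 to -52, y -12 to 12, z 18 to 62 of the panel: pinch it from above across its width. Axes as the panel's.
- stand: wooden stand fixed to the table: two upright posts 131 high at y=+-38 with a crossbar 140 wide at 54 to 78 height, on a foot that reaches to x=-20, 16 high. Origin on the table, midway under the posts' front faces (plane x=0, crossbar too); the pegs stick out of the posts to -x (robot side); z up.
- pegs (a point): midpoint between the ends of the stand's two steel pegs: 6 mm bars at y=+-38, axis 126 above the table, reaching 16 out from the posts, ends turned up 9 above the edge hanging on them. To free the panel raise it more than 9 and less than 46 mm (about 25), then draw it 30 mm or more along the stand's -x.
- rack: white tube rack, 200 long (x), 120 wide (y), 84 tall, holes on top, red-capped tubes 42 high on its far half. Origin: middle of the lower edge of its near end face, 35 above the table; +x into the rack, away from the robot. Panel in place: its origin and axes coincide with the rack's. It slides to +x on a 600 N/m spring (no preload, 0.2 N friction), stop at 30 mm: 10 N moves it 17 mm.
- rack_end (a point): centre of the rack's near end face (120 x 84 mm, with four brass screw inserts), 77 above the table; moves with the rack; axes as the rack's. The spring brings the rack back when the push ends.
- fixture: dark steel fixture fixed to the table, guides the rack: base plate 150 wide, 22 high, from x=30 to 260; rails 48 high at y=+-68 from x=50; spring stop 77 high at the far end. Origin on the table below the unloaded rack's near end face; +x is the rack's sliding direction.
- screwdriver: bystander: screwdriver lying between the stand and the fixture; origin under its middle
- tape: bystander: white roll of tape lying flat, 90 across, 24 high; origin at the centre of its underside
- screw_tray: bystander: small grey open tray with screws, 85 x 70 x 22; origin at the centre of its underside
- swab_pack: bystander: flat paper swab packet, 34 x 160 x 8; origin at the centre of its underside
- bottle: bystander: clear bottle, 60 across, 160 high; origin at the centre of its underside
- spare_rack: bystander: empty low white rack, 200 x 110 x 50, lying loose on the table; origin at the centre of its underside
- pen_cup: bystander: grey cup, 74 across, 95 high; origin at the centre of its underside
There are look-alikes about, which are no part of the job. What is shaped like the panel but orange or red is not meant.

How it is judged:
By the outcome, as a careful person would: the job done as asked, in the order asked, and still so for the second after the job is handed in, while the arm keeps its last pose, push and grip.
It also fails if it takes over 51 s, if anything falls off the work surface, if the arm or the gripper's body presses on something with over 40 N, if the wrist force passes 120 N, or if a joint passes its speed limit or range.

## Working session

There is one attempt and no reset: what is moved stays moved. The work goes in short steps, Python scripts to look and compute and a shell command to move; the robot and the scene stay as the last step left them, time stands still between calls to the robot, and variables do not carry over. Pictures are saved under pics/ and viewed, at most 10 in all, crops included, and the job is handed in when it is done.

```bash
mkdir -p pics
cat > h.py <<'E'
import numpy as np,cv2
from bench import ctrl
def pts(im,mask=None):
    K=im["camera_matrix"];d=im["depth"];v,u=np.nonzero((d>0) if mask is None else (mask&(d>0)))
    z=d[v,u];P=np.c_[(u-K[0,2])/K[0,0]*z,-(v-K[1,2])/K[1,1]*z,-z]
    T=np.array(im["extrinsics"]);return P@T[:3,:3].T+T[:3,3],u,v
E
python3 - <<'E'
from h import *
print(ctrl.get_state())
for c in ["side","top"]:
    im=ctrl.get_image(c);cv2.imwrite(f"pics/{c}0.png",im["color"][...,::-1]);np.savez(f"{c}0.npz",**im)
    print(c,im["camera_matrix"],im["extrinsics"])
    for n in ["panel","grip","stand","pegs","rack","rack_end","fixture"]:
        print(c,n,[(np.round(r["bbox"]),round(r["confidence"],2)) for r in ctrl.find_in(n,c)])
E
```

```text
{'time': 0.0, 'joint_positions': array([ 1.18905743,  0.32181612, -0.07009718,  1.45169623,  0.02258292,
        1.37079269, -0.0568949 ]), 'qd': array([-2.04252523e-03, -7.00915355e-04,  7.96978186e-05,  8.20756526e-04,
        2.23028283e-03,  1.80314853e-03, -3.99716886e-04]), 'joint_torque': array([ 3.55221414e-05, -4.91278875e+01, -4.03852919e-01, -3.12528098e+01,
       -6.38312730e-02,  4.37935092e-02,  1.87374853e-04]), 'position': array([ 0.25038657, -0.59925092,  0.23245539]), 'tool_rot': array([-3.07841388e+00, -6.17431524e-01,  7.15195914e-04]), 'ft_force': array([-1.12216756, -0.83064718, -0.05611158]), 'torque': array([0.00078465, 0.00392408, 0.04551459]), 'grip_force': 0.0, 'grip_width': 1.0016119785632598}
side [[489.1319755    0.         321.4890583 ]
 [  0.         489.1319755  204.87899485]
 [  0.           0.           1.        ]] [[ 0.98569977  0.10747786 -0.12978625  0.33069206]
 [-0.16849864  0.63797325 -0.75139759 -1.17277387]
 [ 0.00204155  0.76252124  0.64695996  1.12530286]
 [ 0.          0.          0.          1.        ]]
side panel [(array([224., 168.,
[... 994 characters left out ...]
  36.,  40.]), 0.91), (array([272., 143.,  35.,  34.]), 0.88), (array([331., 153.,  29.,  30.]), 0.77), (array([243., 201.,  31.,  10.]), 0.7), (array([320., 243.,  42.,  16.]), 0.59)]
top grip [(array([225., 282.,  36.,  39.]), 0.8), (array([333., 153.,  37.,  32.]), 0.78), (array([273., 143.,  33.,  32.]), 0.75), (array([244., 199.,  26.,  13.]), 0.49)]
top stand [(array([249., 187.,  44.,  30.]), 0.71)]
top pegs [(array([249., 188.,  45.,  30.]), 0.84)]
top rack [(array([383., 168.,  41.,  56.]), 0.9)]
top rack_end [(array([387., 167.,  39.,  56.]), 0.7), (array([320., 241.,  45.,  11.]), 0.55), (array([365., 236.,  15.,  24.]), 0.53)]
top fixture [(array([384., 161.,  47.,  69.]), 0.86)]
```

View pics/side0.png

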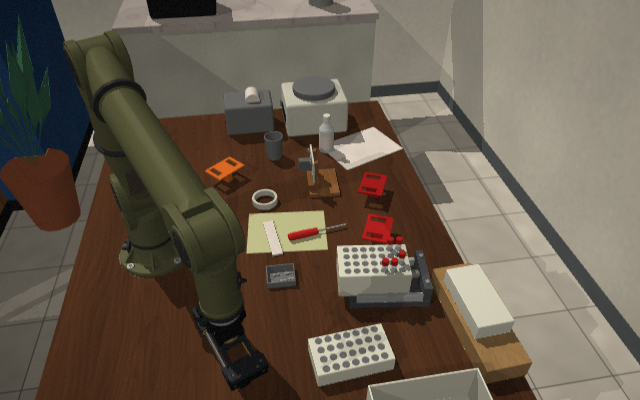

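View pics/top0.png

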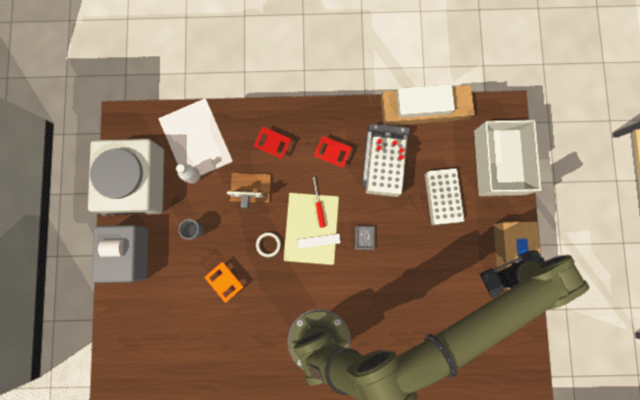

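The side view shows the white panel hanging on the stand at about (312,165), with its grip to the left. In the top view it is at (245,192). The rack is in the fixture at (385,165) in the top view, with its near end at row ~195. The red and orange panels are decoys. Next I'll measure the poses.

Run:
```python
from h import *
for c,(u0,u1,v0,v1),(ru0,ru1,rv0,rv1) in [("top",(215,285,165,215),(355,420,115,205)),("side",(290,350,135,205),(325,440,225,315))]:
    im=dict(np.load(f"{c}0.npz"));P,u,v=pts(im);C=im["color"][v,u].astype(int)
    s=(u>=u0)&(u<u1)&(v>=v0)&(v<v1)
    white=(C.min(1)>140)&(C.max(1)-C.min(1)<45)
    for nm,m in [("panel top",s&(P[:,2]>.131)&(P[:,2]<.15)),("panelwhite",s&white&(P[:,2]>.06)),("grip",s&(abs(P[:,2]-.117)<.006)&(C.max(1)-C.min(1)<30)&(C.max(1)<170)),("foot",s&(abs(P[:,2]-.016)<.006))]:
        Q=P[m]
        if len(Q)<4: print(c,nm,len(Q));continue
        r=cv2.minAreaRect((Q[:,:2]*1000).astype(np.float32))
        print(c,nm,len(Q),Q.mean(0).round(4),np.round(r[0],1),np.round(r[1],1),round(r[2],1),Q[:,2].min().round(3),Q[:,2].max().round(3))
    s=(u>=ru0)&(u<ru1)&(v>=rv0)&(v<rv1)
    for nm,m in [("racktop",s&(abs(P[:,2]-.119)<.006)),]:
        Q=P[m];r=cv2.minAreaRect((Q[:,:2]*1000).astype(np.float32))
        print(c,nm,len(Q),Q.mean(0).round(4),np.round(r[0],1),np.round(r[1],1),round(r[2],1),"z",np.median(Q[:,2]))
        print(cv2.boxPoints(r).round(1).tolist())
    a,b=(im["color"][v0-5:v1+5,u0-5:u1+5,::-1],im["color"][rv0-5:rv1+5,ru0-5:ru1+5,::-1])
    A=[cv2.resize(x,None,fx=390/x.shape[1],fy=390/x.shape[1],interpolation=cv2.INTER_CUBIC) for x in(a,b)]
    h=max(x.shape[0] for x in A);cv2.imwrite(f"pics/{c}crop.png",np.hstack([cv2.copyMakeBorder(x,0,h-x.shape[0],0,0,0) for x in A]))
```

```text
top panel top 90 [0.5444 0.2521 0.1373] [546.  253.2] [118.5  26.3] 86.2 0.131 0.145
top panelwhite 105 [0.5409 0.2558 0.1255] [523.3 254.8] [119.5  45.7] 87.4 0.071 0.145
top grip 74 [0.5164 0.2535 0.1164] [515.  232.2] [68.7 44.2] 87.4 0.112 0.123
top foot 724 [0.5898 0.2464 0.016 ] [578.3 265.6] [236.2 161.2] 69.7 0.01 0.022
top racktop 1463 [ 0.629 -0.262  0.119] [ 636.2 -263.8] [120.6 201.3] 82.4 z 0.11893661700546754
[[528.5, -310.29998779296875], [728.0999755859375, -336.79998779296875], [743.9000244140625, -217.1999969482422], [544.4000244140625, -190.8000030517578]]
side panel top 76 [0.5432 0.2493 0.1384] [544.1 252.4] [121.5  25.9] 86.4 0.131 0.147
side panelwhite 26 [0.5404 0.2551 0.142 ] [540.2 254.1] [112.2   4.4] 86.3 0.134 0.147
side grip 67 [0.5163 0.2495 0.1177] [516.1 229.2] [45.9 75.8] 1.8 0.112 0.123
side foot 667 [0.5873 0.2636 0.0174] [582.9 351.7] [450.8 248.3] 79.9 0.01 0.022
side racktop 1924 [ 0.6251 -0.2688  0.1213] [ 635.2 -263. ] [126.3 199.8] 82.5 z 0.12160430373035203
[[527.9000244140625, -312.6000061035156], [726.0, -338.6000061035156], [742.4000244140625, -213.3000030517578], [544.2999877929688, -187.39999389648438]]
```

View pics/topcrop.png

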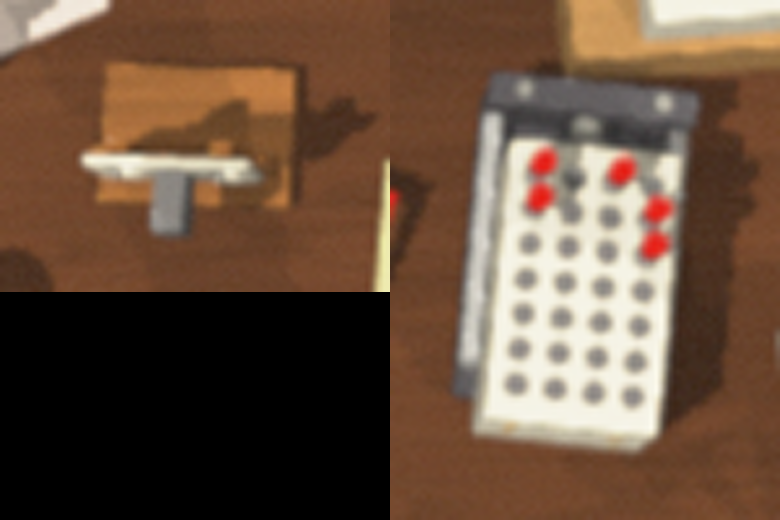

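The top crop confirms both: the panel's white top edge runs nearly along world y with the grey grip toward the robot. The rack's near end shows its edges and inserts. Next I'll refine the panel pose and work out the first move.

```bash
cat >> h.py <<'E'
from scipy.spatial.transform import Rotation as Ro
def rel(target,yaw):
    """print scaled slide/angular to a world TCP target, tool down with tool x at yaw (deg)"""
    s=ctrl.get_state();R=Ro.from_rotvec(s["tool_rot"])
    T=Ro.from_euler("z",yaw,degrees=True)*Ro.from_rotvec([np.pi,0,0])
    print("t",round(s["time"],2),"pos",s["position"].round(4),"F",s["ft_force"].round(2),"M",s["torque"].round(3),"grip",round(s["grip_width"],3),round(s["grip_force"],1))
    x=R.as_matrix();print("yaw",np.degrees(np.arctan2(x[1,0],x[0,0])).round(2),"tilt",x[:2,2].round(4),"q",s["joint_positions"].round(2))
    print("slide",(R.inv().apply(np.array(target)-s["position"])/.25).round(4),"ang",((R.inv()*T).as_rotvec(degrees=True)/30).round(4))
E
python3 - <<'E'
from h import *
for c,(u0,u1,v0,v1) in [("top",(215,285,165,215)),("side",(290,350,135,205))]:
    im=dict(np.load(f"{c}0.npz"));P,u,v=pts(im);C=im["color"][v,u].astype(int)
    s=(u>=u0)&(u<u1)&(v>=v0)&(v<v1)
    g=s&(P[:,2]>.108)&(P[:,2]<.125)&(P[:,0]<.533)&(P[:,0]>.47)&(abs(P[:,1]-.25)<.03)
    Q=P[g]*1000;r=cv2.minAreaRect(Q[:,:2].astype(np.float32))
    print(c,"grip",len(Q),Q.mean(0).round(1),np.round(r[0],1),np.round(r[1],1),round(r[2],1))
    for x in range(490,535,8):
        q=Q[abs(Q[:,0]-x)<4]
        if len(q):print("  x",x,q[:,1].min().round(1),q[:,1].max().round(1),q[:,1].mean().round(1),len(q))
    w=s&(P[:,2]>.133)&(P[:,2]<.149)&(C.min(1)>110)
    Q=P[w]*1000;k=np.polyfit(Q[:,1],Q[:,0],1);print("panel",len(Q),Q.mean(0).round(1),"yaw",-np.degrees(np.arctan(k[0])),"x@253",np.polyval(k,253),Q[:,1].min(),Q[:,1].max(), Q[:,2].mean())
rel([.5,-.35,.28],-3.6)
E
```

```text
top grip 73 [512.5 255.3 116.1] [512.6 255.5] [23.3 37.3] 88.5
  x 490 248.1 248.1 248.1 1
  x 498 244.2 266.4 255.2 19
  x 506 244.4 267.3 255.9 13
  x 514 243.8 266.7 255.4 12
  x 522 244.6 266.5 255.5 14
  x 530 244.6 266.3 255.3 14
panel 69 [542.2 253.1 138.7] yaw -3.71554613304266 x@253 542.1752791533522 194.3839410280352 312.4894619250152 138.6927394326375
side grip 72 [511.9 252.2 116.5] [511.9 251.9] [38.7 37.5] 1.8
  x 490 237.7 263.1 255.2 4
  x 498 242.2 266.4 251.5 15
  x 506 241.8 263.2 252.6 13
  x 514 240.9 269.1 251.9 15
  x 522 242.0 270.9 254.0 14
  x 530 233.8 261.8 249.7 11
panel 37 [539.7 252.3 141.8] yaw -3.618651739840361 x@253 539.766168229196 193.75080629037188 310.10345024290007 141.7703751255081
t 0.8 pos [ 0.2506 -0.5997  0.2336] F [ 0.24  1.12 -0.22] M [-0.022 -0.009 -0.01 ] grip 0.996 0.0
yaw 22.68 tilt [-0. -0.] q [ 1.19  0.32 -0.07  1.45  0.02  1.37 -0.06]
slide [ 1.3057 -0.537  -0.1857] ang [1.000e-04 0.000e+00 8.761e-01]
```

```bash
python3 -m inch '[{"slide":[0.2,-0.08,-0.04],"angular":[0,0,0.2],"claw":1},{"slide":[0.4,-0.16,-0.08],"angular":[0,0,0.4],"claw":1},{"slide":[0.6,-0.24,-0.12],"angular":[0,0,0.6],"claw":1},{"slide":[0.8,-0.33,-0.16],"angular":[0,0,0.8],"claw":1},{"slide":[1,-0.41,-0.18],"angular":[0,0,0.876],"claw":1},{"slide":[1,-0.41,-0.18],"angular":[0,0,0.876],"claw":1}]' 40; python3 -c "
from h import *
rel([.509,.255,.25],-3.65)"
```

```text
time: 1.4
position: [0.4463, -0.4038, 0.2798]
tool_rot: [-3.139, 0.089, -0.005]
ft_force: [0.6, -0.2, -0.4]
grip_width: 1.0
grip_force: 0.0
t 1.4 pos [ 0.4463 -0.4038  0.2798] F [ 0.65 -0.18 -0.44] M [ 0.128  0.032 -0.013] grip 1.0 0.0
yaw -3.24 tilt [0.0032 0.0008] q [ 0.85  0.21 -0.18  1.5   0.03  1.43 -0.96]
slide [ 0.101  -2.6452  0.1221] ang [-0.0019 -0.006   0.0135]
```

```bash
python3 -m inch '[{"slide":[0.03,-0.2,0],"angular":[0,0,0],"claw":1},{"slide":[0.06,-0.4,0],"angular":[0,0,0],"claw":1},{"slide":[0.06,-0.6,0],"angular":[0,0,0],"claw":1},{"slide":[0.06,-0.8,0],"angular":[0,0,0],"claw":1},{"slide":[0.06,-1,0],"angular":[0,0,0],"claw":1}]' >/dev/null;  python3 -m inch '[{"slide":[0,-0.2,0],"angular":[0,0,0],"claw":1},{"slide":[0,-0.4,0],"angular":[0,0,0],"claw":1},{"slide":[0,-0.6,0],"angular":[0,0,0],"claw":1},{"slide":[0,-0.8,0],"angular":[0,0,0],"claw":1},{"slide":[0,-1,0],"angular":[0,0,0],"claw":1}]'; python3 -m inch '[{"slide":[0,-0.2,0],"angular":[0,0,0],"claw":1},{"slide":[0,-0.4,0.04],"angular":[0,0,0],"claw":1},{"slide":[0,-0.6,0.08],"angular":[0,0,0],"claw":1},{"slide":[0,-0.63,0.1],"angular":[0,0,0],"claw":1},{"slide":[0,-0.63,0.1],"angular":[0,0,0],"claw":1},{"slide":[0,-0.63,0.1],"angular":[0,0,0],"claw":1}]'; python3 -c "
from h import *
rel([.509,.255,.097],-3.65)"
```

```text
time: 2.4
position: [0.4879, 0.0901, 0.279]
tool_rot: [3.139, -0.099, 0.002]
ft_force: [1.4, -0.3, 0.4]
grip_width: 1.0
grip_force: 0.0
time: 3.0
position: [0.4983, 0.2438, 0.2534]
tool_rot: [3.139, -0.101, -0.0]
ft_force: [0.4, -0.7, -0.7]
grip_width: 1.0
grip_force: 0.0
t 3.0 pos [0.4983 0.2438 0.2534] F [ 0.36 -0.69 -0.71] M [0.004 0.001 0.008] grip 1.0 0.0
yaw -3.68 tilt [-0.0002 -0.0013] q [ 0.19  0.17 -0.77  1.64  0.12  1.38 -2.23]
slide [ 0.0397 -0.0482  0.6256] ang [ 0.0025  0.0003 -0.0011]
```

```bash
python3 -m inch '[{"slide":[0.04,-0.048,0.1],"angular":[0,0,0],"claw":1},{"slide":[0.04,-0.048,0.25],"angular":[0,0,0],"claw":1},{"slide":[0.04,-0.048,0.4],"angular":[0,0,0],"claw":1},{"slide":[0.04,-0.048,0.5],"angular":[0,0,0],"claw":1},{"slide":[0.04,-0.048,0.58],"angular":[0,0,0],"claw":1},{"slide":[0.04,-0.048,0.626],"angular":[0,0,0],"claw":1},{"slide":[0.04,-0.048,0.626],"angular":[0,0,0],"claw":1},{"slide":[0.04,-0.048,0.626],"angular":[0,0,0],"claw":1}]'
python3 - <<'E'
from h import *
rel([.509,.255,.097],-3.65)
o=[]
for c,(u0,u1,v0,v1) in [("top",(215,285,165,215)),("side",(280,350,135,205))]:
    im=ctrl.get_image(c);o.append(cv2.resize(im["color"][v0:v1,u0:u1,::-1],(400,400*(v1-v0)//(u1-u0)),interpolation=cv2.INTER_CUBIC))
h=max(x.shape[0] for x in o);cv2.imwrite("pics/g1.png",np.hstack([cv2.copyMakeBorder(x,0,h-x.shape[0],0,0,0) for x in o]))
E
```

```text
time: 3.8
position: [0.5097, 0.256, 0.0981]
tool_rot: [-3.14, 0.101, -0.002]
ft_force: [0.0, 0.1, 0.5]
grip_width: 1.004
grip_force: 0.0
t 3.8 pos [0.5097 0.256  0.0981] F [0.04 0.14 0.48] M [ 0.056 -0.042  0.005] grip 1.004 0.0
yaw -3.69 tilt [ 0.0015 -0.    ] q [ 0.12  0.35 -0.74  1.79  0.26  1.1  -2.35]
slide [-0.0026  0.0041  0.0043] ang [-0.0001 -0.0029 -0.0015]
```

View pics/g1.png

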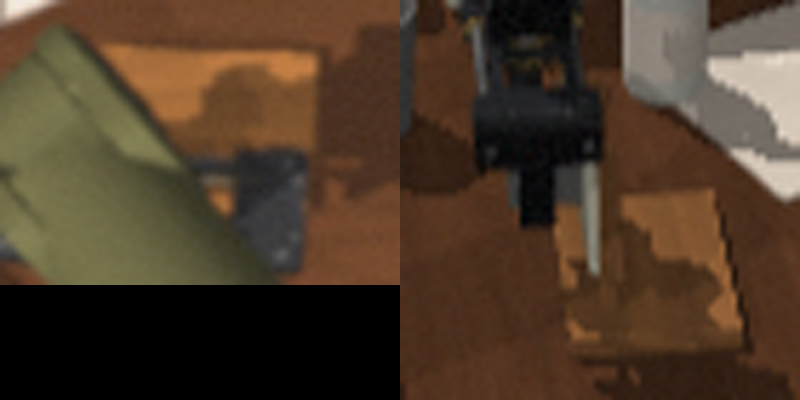

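The side crop shows the finger at (535,200) in front of the panel edge, over the grip and clear of the stand. Now I'll close the fingers.

```bash
python3 -m inch '[{"slide":[0,0,0],"angular":[0,0,0],"claw":-1},{"slide":[0,0,0],"angular":[0,0,0],"claw":-1},{"slide":[0,0,0],"angular":[0,0,0],"claw":-1},{"slide":[0,0,0],"angular":[0,0,0],"claw":-1},{"slide":[0,0,0],"angular":[0,0,0],"claw":-1},{"slide":[0,0,0],"angular":[0,0,0],"claw":-1}]' 50; python3 -c "
from h import *
rel([.509,.255,.122],-3.65)"
```

```text
time: 4.5
position: [0.5087, 0.2567, 0.097]
tool_rot: [3.14, -0.099, -0.0]
ft_force: [1.0, -0.2, -0.3]
grip_width: 0.542
grip_force: 0.0
t 4.5 pos [0.5087 0.2567 0.097 ] F [ 0.97 -0.19 -0.29] M [-0.017  0.024  0.003] grip 0.542 0.0
yaw -3.6 tilt [-0.0001 -0.0001] q [ 0.12  0.35 -0.74  1.79  0.26  1.1  -2.35]
slide [ 0.0018  0.0067 -0.1001] ang [0.0002 0.0001 0.0017]
```

```bash
python3 -m inch '[{"slide":[0,0,0],"angular":[0,0,0],"claw":-1},{"slide":[0,0,0],"angular":[0,0,0],"claw":-1},{"slide":[0,0,0],"angular":[0,0,0],"claw":-1},{"slide":[0,0,0],"angular":[0,0,0],"claw":-1},{"slide":[0,0,0],"angular":[0,0,0],"claw":-1},{"slide":[0,0,0],"angular":[0,0,0],"claw":-1},{"slide":[0,0,0],"angular":[0,0,0],"claw":-1}]' 50; python3 -c "
from h import *
rel([.509,.255,.122],-3.65)"
```

```text
time: 5.2
position: [0.5086, 0.2567, 0.097]
tool_rot: [3.14, -0.099, -0.0]
ft_force: [-0.1, 0.7, -0.0]
grip_width: 0.273
grip_force: 50.0
t 5.2 pos [0.5086 0.2567 0.097 ] F [-0.09  0.72 -0.01] M [0.106 0.045 0.011] grip 0.273 50.0
yaw -3.6 tilt [-0.     -0.0001] q [ 0.12  0.35 -0.74  1.79  0.26  1.1  -2.35]
slide [ 0.0018  0.0068 -0.1   ] ang [0.0001 0.0001 0.0017]
```

```bash
python3 -m inch '[{"slide":[0,0,-0.02],"angular":[0,0,0],"claw":-1},{"slide":[0,0,-0.04],"angular":[0,0,0],"claw":-1},{"slide":[0,0,-0.07],"angular":[0,0,0],"claw":-1},{"slide":[0,0,-0.1],"angular":[0,0,0],"claw":-1},{"slide":[0,0,-0.1],"angular":[0,0,0],"claw":-1},{"slide":[0,0,-0.1],"angular":[0,0,0],"claw":-1}]'; python3 -c "
from h import *
rel([.44,.258,.122],-3.65)"
```

```text
time: 5.8
position: [0.5087, 0.2568, 0.1223]
tool_rot: [-3.14, 0.098, -0.001]
ft_force: [-0.4, -0.2, -1.1]
grip_width: 0.269
grip_force: 50.0
t 5.8 pos [0.5087 0.2568 0.1223] F [-0.36 -0.16 -1.09] M [0.049 0.169 0.016] grip 0.269 50.0
yaw -3.59 tilt [0.0005 0.0001] q [ 0.13  0.32 -0.75  1.77  0.24  1.15 -2.33]
slide [-0.2747  0.0126  0.0011] ang [-0.0002 -0.001   0.002 ]
```

```bash
python3 -m inch '[{"slide":[-0.04,0,0],"angular":[0,0,0],"claw":-1},{"slide":[-0.08,0,0],"angular":[0,0,0],"claw":-1},{"slide":[-0.14,0,0],"angular":[0,0,0],"claw":-1},{"slide":[-0.21,0,0],"angular":[0,0,0],"claw":-1},{"slide":[-0.27,0,0],"angular":[0,0,0],"claw":-1},{"slide":[-0.27,0,0],"angular":[0,0,0],"claw":-1},{"slide":[-0.27,0,0],"angular":[0,0,0],"claw":-1}]'
python3 - <<'E'
from h import *
rel([.46,.15,.18],-7.56)
o=[]
for c,(u0,u1,v0,v1) in [("top",(200,300,150,250)),("side",(250,350,125,225))]:
    im=ctrl.get_image(c);np.savez(c+"1.npz",**im);o.append(cv2.resize(im["color"][v0:v1,u0:u1,::-1],(400,400*(v1-v0)//(u1-u0)),interpolation=cv2.INTER_CUBIC))
cv2.imwrite("pics/g2.png",np.hstack(o))
E
```

```text
time: 6.5
position: [0.4412, 0.2608, 0.1222]
tool_rot: [3.139, -0.098, 0.002]
ft_force: [0.6, 0.5, -1.2]
grip_width: 0.272
grip_force: 50.0
t 6.5 pos [0.4412 0.2608 0.1222] F [ 0.57  0.45 -1.23] M [0.026 0.048 0.003] grip 0.272 50.0
yaw -3.57 tilt [ 0.0014 -0.0007] q [ 0.15  0.19 -0.8   1.9   0.15  1.11 -2.34]
slide [ 0.1029  0.4379 -0.2307] ang [ 0.001  -0.0027  0.1331]
```

View pics/g2.png

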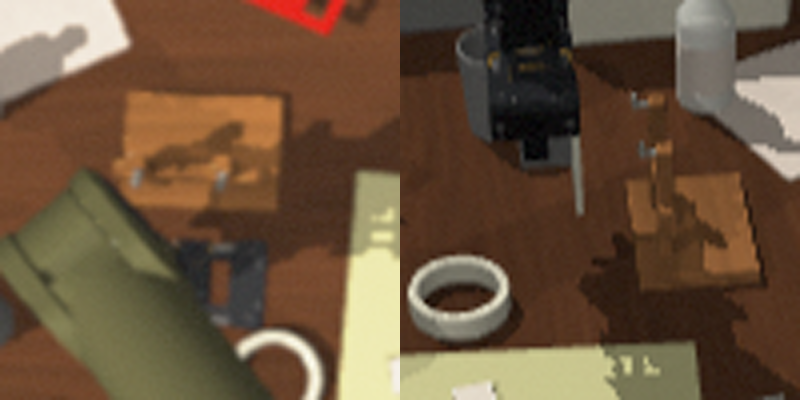

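The panel hangs free in the grip, and both pegs are bare (side crop at (640,100) and (650,150)). Next is the carry to the rack.

```bash
python3 -m inch '[{"slide":[0.02,0.1,-0.05],"angular":[0,0,0],"claw":-1},{"slide":[0.04,0.25,-0.12],"angular":[0,0,0],"claw":-1},{"slide":[0.07,0.43,-0.2],"angular":[0,0,0.04],"claw":-1},{"slide":[0.08,0.62,-0.2],"angular":[0,0,0.08],"claw":-1},{"slide":[0.08,0.81,-0.2],"angular":[0,0,0.133],"claw":-1},{"slide":[0.08,1,-0.2],"angular":[0,0,0.133],"claw":-1}]'; python3 -m inch '[{"slide":[0,0.18,0],"angular":[0,0,0],"claw":-1},{"slide":[0,0.36,0],"angular":[0,0,0],"claw":-1},{"slide":[0,0.54,0],"angular":[0,0,0],"claw":-1},{"slide":[0,0.72,0],"angular":[0,0,0],"claw":-1},{"slide":[0,0.82,0],"angular":[0,0,0],"claw":-1},{"slide":[0,0.9,0],"angular":[0,0,0],"claw":-1},{"slide":[0,0.9,0],"angular":[0,0,0],"claw":-1}]'; python3 -c "
from h import *
rel([.451,-.239,.077],-7.56)"
```

```text
time: 7.2
position: [0.4459, 0.0079, 0.1725]
tool_rot: [3.134, -0.21, 0.002]
ft_force: [1.7, -0.8, -2.6]
grip_width: 0.275
grip_force: 50.0
time: 7.9
position: [0.4151, -0.2166, 0.1718]
tool_rot: [3.133, -0.217, -0.0]
ft_force: [0.2, 0.3, -2.0]
grip_width: 0.268
grip_force: 50.0
t 7.9 pos [ 0.4151 -0.2166  0.1718] F [ 0.17  0.32 -2.03] M [0.066 0.082 0.009] grip 0.268 50.0
yaw -7.93 tilt [-0.0004 -0.0009] q [ 0.72 -0.01 -0.3   1.96 -0.    1.2  -1.28]
slide [0.1547 0.0685 0.3794] ang [ 0.0017  0.0005 -0.0123]
```

```bash
python3 -m inch '[{"slide":[0.06,0.03,0.05],"angular":[0,0,0],"claw":-1},{"slide":[0.1,0.05,0.13],"angular":[0,0,-0.012],"claw":-1},{"slide":[0.155,0.068,0.22],"angular":[0,0,-0.012],"claw":-1},{"slide":[0.155,0.068,0.31],"angular":[0,0,-0.012],"claw":-1},{"slide":[0.155,0.068,0.36],"angular":[0,0,-0.012],"claw":-1},{"slide":[0.155,0.068,0.38],"angular":[0,0,-0.012],"claw":-1},{"slide":[0.155,0.068,0.38],"angular":[0,0,-0.012],"claw":-1},{"slide":[0.155,0.068,0.38],"angular":[0,0,-0.012],"claw":-1}]'
python3 - <<'E'
from h import *
rel([.4907,-.2443,.077],-7.56)
o=[]
for c,(u0,u1,v0,v1) in [("top",(340,440,125,225)),("side",(295,395,220,320))]:
    im=ctrl.get_image(c);np.savez(c+"2.npz",**im);o.append(cv2.resize(im["color"][v0:v1,u0:u1,::-1],(400,400*(v1-v0)//(u1-u0)),interpolation=cv2.INTER_CUBIC))
    P,u,v=pts(im);C=im["color"][v,u].astype(int)
    s=(C.min(1)>110)&(P[:,0]>.46)&(P[:,0]<.515)&(P[:,1]>-.34)&(P[:,1]<-.15)&(P[:,2]>.108)
    Q=P[s]*1000
    if len(Q)>5:
        k=np.polyfit(Q[:,1],Q[:,0],1);print(c,"panel",len(Q),Q.mean(0).round(1),"yaw",-np.degrees(np.arctan(k[0])),Q.min(0).round(1),Q.max(0).round(1))
cv2.imwrite("pics/g3.png",np.hstack(o))
E
```

```text
time: 8.7
position: [0.4527, -0.235, 0.0781]
tool_rot: [3.135, -0.198, 0.003]
ft_force: [0.2, 0.3, -1.5]
grip_width: 0.274
grip_force: 50.0
t 8.7 pos [ 0.4527 -0.235   0.0781] F [ 0.2   0.35 -1.49] M [0.044 0.073 0.022] grip 0.274 50.0
yaw -7.22 tilt [ 0.0015 -0.0009] q [ 0.71  0.18 -0.3   1.96  0.06  1.01 -1.32]
slide [0.1553 0.0177 0.0046] ang [ 0.0014 -0.0032  0.0113]
top panel 15 [ 497.5 -215.8  447.9] yaw -5.8108236397619795 [ 491.7 -236.8  426.3] [ 505.1 -200.4  458.9]
```

View pics/g3.png

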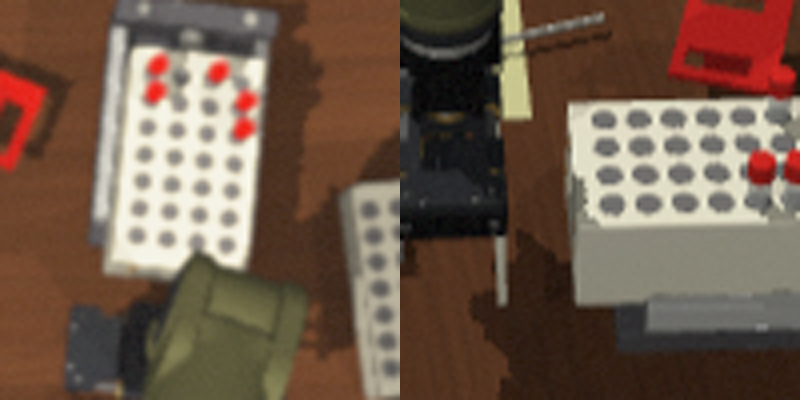

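The side crop shows the panel edge at (502,270) parallel to the rack's near end at x≈575, with bottoms level. I'll measure the −y side faces and heights of both in the same picture.

Run:
```python
from h import *
im=dict(np.load("side2.npz"));P,u,v=pts(im)
C=im["color"][v,u].astype(int)
a=np.radians(-7.56);ex=np.array([np.cos(a),np.sin(a)]);ey=np.array([-ex[1],ex[0]])
D=P[:,:2]-[.5363,-.2503];X=D@ex*1000;Y=D@ey*1000;Z=P[:,2]*1000
s=(u>=317)&(u<=324)&(v>=276)&(v<=298)&(C.min(1)>90)
for r in range(276,299,2):
    m=s&(v==r);print(r,[(int(a),round(x),round(y),round(z)) for a,x,y,z in zip(u[m],X[m],Y[m],Z[m])])
m=(u>345)&(u<390)&(v>276)&(v<290);print("rack side Y",np.median(Y[m]),"Z",Z[m].min(),Z[m].max())
for c0 in (345,350,360):
    m=(u==c0)&(v>240)&(v<305)&(abs(Y+60)<5);print(c0,v[m].min(),v[m].max(),Z[m].min(),Z[m].max())
for r in (280,286,290):
    m=(v==r)&(u>330)&(u<345)&(Z>30);print("edge row",r,u[m].min(),[(int(a),round(x),round(y)) for a,x,y in zip(u[m],X[m],Y[m])][:8])
```

```text
276 []
278 []
280 [(319, -54, -57, 105), (320, -51, -53, 101)]
282 [(319, -54, -54, 93), (320, -51, -55, 95)]
284 [(319, -54, -54, 86), (320, -51, -54, 85)]
286 [(319, -54, -58, 82), (320, -51, -56, 80)]
288 [(319, -54, -53, 68), (320, -51, -53, 67)]
290 [(320, -51, -59, 66)]
292 [(320, -51, -52, 49), (321, -49, -57, 55)]
294 [(320, -51, -57, 46), (321, -48, -54, 43)]
296 []
298 []
rack side Y -58.73877975802645 Z 59.03850099398844 120.03320455409062
345 275 304 1.7074005373447498 124.96435386105232
350 275 300 22.632713864870535 122.63177182959528
360 275 293 45.51078486888716 124.34141436171542
edge row 280 338 [(338, 0, -33), (339, 1, -57), (340, 3, -57), (341, 6, -60), (342, 9, -58), (343, 11, -62), (344, 14, -58)]
edge row 286 338 [(338, 0, -43), (339, 1, -58), (340, 4, -57), (341, 7, -60), (342, 10, -57), (343, 12, -56), (344, 15, -56)]
edge row 290 338 [(338, 0, -45), (339, 2, -55), (340, 4, -58), (341, 7, -61), (342, 10, -60), (343, 13, -59), (344, 15, -60)]
```

```bash
python3 -m inch '[{"slide":[0.04,0.018,0.004],"angular":[0,0,0.011],"claw":-1},{"slide":[0.08,0.018,0.004],"angular":[0,0,0.011],"claw":-1},{"slide":[0.12,0.018,0.004],"angular":[0,0,0.011],"claw":-1},{"slide":[0.15,0.018,0.004],"angular":[0,0,0.011],"claw":-1},{"slide":[0.15,0.018,0.004],"angular":[0,0,0.011],"claw":-1},{"slide":[0.15,0.018,0.004],"angular":[0,0,0.011],"claw":-1},{"slide":[0.15,0.018,0.004],"angular":[0,0,0.011],"claw":-1}]'
python3 - <<'E'
from h import *
im=ctrl.get_image("side");np.savez("side3.npz",**im)
rel([.5006,-.2456,.077],-7.56)
P,u,v=pts(im);C=im["color"][v,u].astype(int)
a=np.radians(-7.56);ex=np.array([np.cos(a),np.sin(a)]);ey=np.array([-ex[1],ex[0]])
D=P[:,:2]-[.5363,-.2503];X=D@ex*1000;Y=D@ey*1000;Z=P[:,2]*1000
m=(X<-8)&(X>-20)&(abs(Y+58)<10)&(v>276)&(v<300)&(C.min(1)>80)&(Z>35);print("panel",m.sum(),X[m].mean(),Y[m].mean(),Y[m].std(),Z[m].min(),u[m].min(),u[m].max(),v[m].max())
m=(X>8)&(X<60)&(abs(Y+60)<8)&(v>276)&(v<290);print("rack",Y[m].mean())
cv2.imwrite("pics/g4.png",cv2.resize(im["color"][265:310,310:370,::-1],(800,600),interpolation=cv2.INTER_CUBIC))
E
```

```text
time: 9.5
position: [0.4882, -0.2439, 0.0758]
tool_rot: [-3.135, 0.207, 0.001]
ft_force: [-0.9, -0.2, -3.0]
grip_width: 0.272
grip_force: 50.0
t 9.55 pos [ 0.4882 -0.244   0.0759] F [-0.96 -0.22 -2.28] M [0.056 0.047 0.048] grip 0.271 50.0
yaw -7.57 tilt [-0.0007  0.    ] q [ 0.68  0.25 -0.3   1.88  0.09  1.02 -1.36]
slide [ 0.0502 -0.0001 -0.0045] ang [ 0.0001  0.0012 -0.0002]
panel 38 -16.18964044270989 -59.40194235610226 1.9526030540174357 37.86586825034788 332 334 296
rack -58.74576166284325
```

View pics/g4.png

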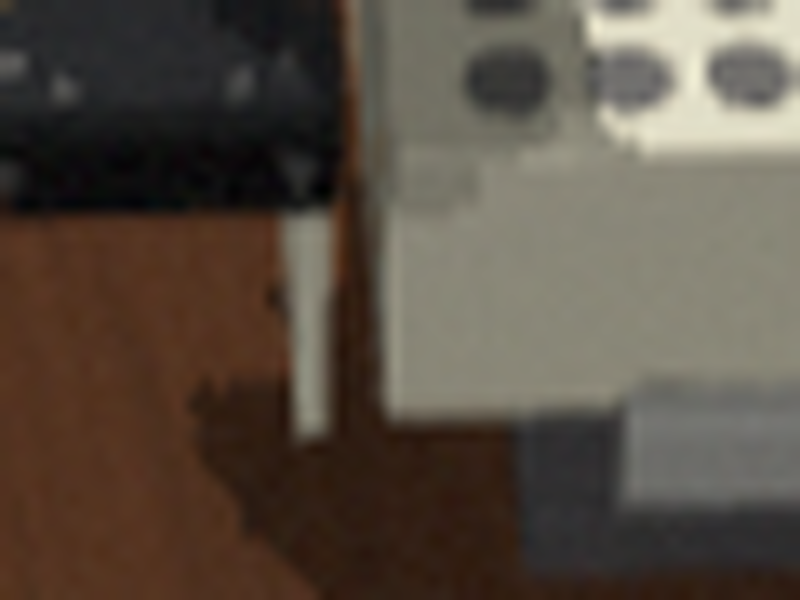

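The crop shows the panel edge parallel to the rack end, with its bottom at about row 438. The rack's bottom line, extended to that column, comes to about 423, so the panel looks slightly low. I'll quantify that by projection.

Run:
```python
from h import *
im=dict(np.load("side3.npz"));g=im["color"].astype(float).mean(2);K=im["camera_matrix"];T=im["extrinsics"]
a=np.radians(-7.56);ex=np.array([np.cos(a),np.sin(a)]);ey=np.array([-ex[1],ex[0]])
def proj(x,y,z):
    w=np.r_[np.array([.5363,-.2503])+ex*x/1e3+ey*y/1e3,z/1e3];c=T[:3,:3].T@(w-T[:3,3]);return K[0,0]*c[0]/-c[2]+K[0,2],-K[1,1]*c[1]/-c[2]+K[1,2]
def edge(col,r0,r1):
    s=g[r0:r1,col];hi,lo=np.median(s[:4]),np.median(s[-3:]);t=(hi+lo)/2
    i=np.nonzero((s[:-1]>=t)&(s[1:]<t))[0][0];return r0+i+(s[i]-t)/(s[i]-s[i+1])
for col in range(340,349):print(col,round(edge(col,288,301),2),end="; ")
print()
for x in (0,5,10,20): print("pred rack bottom",x,np.round(proj(x,-60,35),2))
for col in (332,333,334):
    try:print(col,edge(col,288,303).round(2))
    except Exception as e:print(col,e)
for x,z in ((-13,35),(-19,35),(-13,30),(-13,34)): print("pred panel",x,z,np.round(proj(x,-60,z),2))
for col in range(341,349,2):
    s=g[268:285,col];print(col,s.round(0).tolist()) if col==343 else None
print("top rack", [np.round(proj(x,-60,119),2) for x in (0,5)])
```

```text
340 295.79; 341 295.92; 342 295.85; 343 295.77; 344 295.78; 345 295.74; 346 295.72; 347 295.74; 348 295.71; 
pred rack bottom 0 [338.24 296.91]
pred rack bottom 5 [340.01 296.86]
pred rack bottom 10 [341.78 296.81]
pred rack bottom 20 [345.32 296.71]
332 297.09
333 297.1
334 297.11
pred panel -13 35 [333.64 297.04]
pred panel -19 35 [331.51 297.1 ]
pred panel -13 30 [333.61 298.18]
pred panel -13 34 [333.63 297.27]
343 [109.0, 109.0, 108.0, 108.0, 109.0, 109.0, 107.0, 107.0, 118.0, 118.0, 116.0, 114.0, 114.0, 124.0, 131.0, 130.0, 130.0]
top rack [array([338.99, 277.04]), array([340.83, 276.99])]
```

Run:
```python
from h import *
for f,tcp,yaw in [("side0",(.5087,.2567,.097),-3.6),("side1",(.4412,.2608,.1222),-3.57),("side2",(.4527,-.235,.0781),-7.22),("side3",(.4882,-.244,.0759),-7.57)]:
    im=dict(np.load(f+".npz"));g=im["color"].astype(float).mean(2);K=im["camera_matrix"];T=im["extrinsics"]
    R=Ro.from_euler("z",yaw,degrees=True)
    def proj(p):
        w=np.array(tcp)+R.apply(np.array(p)/1e3);c=T[:3,:3].T@(w-T[:3,3]);return K[0,0]*c[0]/-c[2]+K[0,2],-K[1,1]*c[1]/-c[2]+K[1,2]
    u,v=proj((33,-60,-42));u1,v1=proj((33,-60,-41))
    print(f,"pred",np.round((u,v),2),"px/mm",round(v-v1,3))
    for c in (round(u)-1,round(u),round(u)+1):
        s=g[int(v)-8:int(v)+6,c];t=(s[:4].mean()+s[-3:].mean())/2;i=[i for i in range(len(s)-1) if s[i]>=t>s[i+1]]
        print("  col",c,[round(int(v)-8+k+(s[k]-t)/(s[k]-s[k+1]),2) for k in i],s.round().astype(int).tolist())
```

```text
side0 pred [313.54 182.88] px/mm 0.222
  col 313 [np.float64(184.0)] [107, 104, 106, 105, 108, 111, 109, 110, 97, 81, 77, 59, 42, 42]
  col 314 [np.float64(182.85)] [91, 95, 93, 88, 89, 88, 87, 99, 89, 62, 47, 43, 43, 37]
  col 315 [np.float64(175.04), np.float64(181.88)] [45, 47, 42, 46, 46, 49, 52, 50, 46, 50, 50, 48, 48, 48]
side1 pred [294.4  178.46] px/mm 0.226
  col 293 [np.float64(174.31)] [81, 73, 70, 65, 62, 57, 53, 50, 49, 47, 49, 48, 49, 50]
  col 294 [np.float64(177.98)] [114, 112, 114, 114, 110, 112, 114, 102, 81, 57, 48, 48, 48, 50]
  col 295 [np.float64(178.4)] [81, 82, 91, 96, 96, 98, 97, 107, 81, 47, 48, 47, 48, 48]
side2 pred [319.93 295.96] px/mm 0.228
  col 319 [np.float64(295.49)] [119, 107, 103, 104, 105, 97, 87, 83, 82, 59, 34, 35, 33, 32]
  col 320 [np.float64(295.76)] [130, 131, 130, 129, 130, 129, 129, 130, 116, 72, 30, 34, 34, 36]
  col 321 [np.float64(295.91)] [83, 83, 81, 80, 103, 106, 104, 105, 90, 54, 30, 34, 34, 31]
side3 pred [332.74 297.34] px/mm 0.227
  col 332 [np.float64(297.1)] [122, 118, 123, 126, 124, 124, 112, 106, 80, 44, 31, 32, 30, 32]
  col 333 [np.float64(297.1)] [130, 131, 129, 130, 130, 130, 130, 129, 87, 31, 34, 33, 32, 34]
  col 334 [np.float64(297.1)] [82, 80, 80, 80, 81, 79, 79, 80, 58, 29, 30, 28, 28, 32]
```

Run:
```python
from h import *
def mk(f,o,yaw):
    im=dict(np.load(f+".npz"));g=cv2.GaussianBlur(im["color"].astype(np.float32).mean(2),(0,0),.6);K=im["camera_matrix"];T=im["extrinsics"];R=Ro.from_euler("z",yaw,degrees=True)
    def proj(p):
        w=np.array(o)+R.apply(np.array(p)/1e3);c=T[:3,:3].T@(w-T[:3,3]);return np.array([K[0,0]*c[0]/-c[2]+K[0,2],-K[1,1]*c[1]/-c[2]+K[1,2]])
    def off(p,d): # mm offset along d (rack mm) at which intensity gradient along d is largest
        t=np.arange(-9,9.01,.25);q=np.array([proj(np.array(p)+k*np.array(d)) for k in t]).astype(np.float32)
        s=cv2.remap(g,q[:,:1],q[:,1:],cv2.INTER_CUBIC)[:,0];s2=np.gradient(s);i=np.argmin(s2);w=np.clip(-s2[max(0,i-8):i+9],0,None)**2
        return (t[max(0,i-8):i+9]*w).sum()/w.sum(), s2.min()
    return off
def rep(n,L): a=np.array([x[0] for x in L]);print(n,a.round(1).tolist(),"med",np.median(a).round(2))
r=((.5363,-.2503,.035),-7.56)
o=mk("top0",*r)
rep("top rack right edge (-y)",[o((x,-60,84),(0,-1,0)) for x in range(15,100,8)])
rep("top rack left edge, top",[o((x,60,84),(0,1,0)) for x in range(5,45,6)])
rep("top rack left edge, bottom",[o((x,60,0),(0,1,0)) for x in range(3,28,4)])
rep("top rack near edge bottom",[o((0,y,0),(-1,0,0)) for y in range(-50,51,10)])
rep("top rack near edge top",[o((0,y,84),(-1,0,0)) for y in range(-50,51,10)])
s=mk("side0",*r)
rep("side rack bottom as z",[s((x,-60,0),(0,0,-1)) for x in range(3,28,4)])
rep("side far top edge(+y)",[s((x,60,84),(0,1,0)) for x in range(10,100,8)])
rep("side near vertical edge -y, x",[s((0,-60,z),(-1,0,0)) for z in range(5,80,8)])
p=((.5417+.003,.2546,.055),-3.6)
o=mk("top0",*p)
rep("panel top +y end",[o((x,60,84),(0,1,0)) for x in (-5,-4,-3,-2,-1)])
rep("panel top -y end",[o((x,-60,84),(0,-1,0)) for x in (-5,-4,-3,-2,-1)])
rep("grip +y",[o((x,12,62),(0,1,0)) for x in range(-48,-20,5)])
rep("grip -y",[o((x,-12,62),(0,-1,0)) for x in range(-48,-20,5)])
s=mk("side0",*p)
rep("side panel top +y end",[s((x,60,84),(0,1,0)) for x in (-5,-4,-3,-2,-1)])
```

```text
top rack right edge (-y) [-0.5, 1.8, 1.7, 1.1, 0.4, 3.0, 2.4, 1.7, 1.5, 0.7, 3.2] med 1.71
top rack left edge, top [2.4, 2.8, 0.3, 0.3, 0.9, 1.7, 1.8] med 1.71
top rack left edge, bottom [-2.7, -2.3, -2.2, -2.0, -1.6, -5.1, -8.2] med -2.28
top rack near edge bottom [-0.8, 0.2, 1.3, -1.5, -0.3, 0.6, -1.9, -0.7, 0.0, -2.3, -1.1] med -0.69
top rack near edge top [6.8, 0.3, 8.6, -0.9, 7.7, 8.1, 1.7, -0.6, 7.9, 1.4, 6.6] med 6.59
side rack bottom as z [-4.1, -4.0, -3.6, -3.6, -3.1, -3.1, -3.1] med -3.56
side far top edge(+y) [1.9, 1.9, 1.6, 1.4, 1.2, 1.4, 0.9, 0.7, 1.6, 0.1, -0.2, 2.4] med 1.4
side near vertical edge -y, x [-0.2, 1.8, 1.6, 2.3, 3.1, 3.3, 3.9, 4.5, 5.2, 5.4] med 3.19
panel top +y end [-2.3, 0.5, 0.4, 0.5, 0.6] med 0.48
panel top -y end [4.1, 3.9, 4.0, 3.9, 4.0] med 3.98
grip +y [-0.1, -0.1, 0.3, 0.4, 1.0, -1.4] med 0.07
grip -y [0.8, 0.6, 0.7, 0.4, 0.5, 0.0] med 0.54
side panel top +y end [4.3, 3.9, 4.1, 4.0, 4.2] med 4.15
```

```bash
python3 -c "
from h import *
rel([.5126,-.2464,.0782],-7.56)"
```

```text
t 9.55 pos [ 0.4882 -0.244   0.0759] F [-0.96 -0.22 -2.28] M [0.056 0.047 0.048] grip 0.271 50.0
yaw -7.57 tilt [-0.0007  0.    ] q [ 0.68  0.25 -0.3   1.88  0.09  1.02 -1.36]
slide [ 0.0982 -0.0032 -0.0093] ang [ 0.0001  0.0012 -0.0002]
```

```bash
python3 -m inch '[{"slide":[0,-0.003,-0.009],"angular":[0,0,0],"claw":-1},{"slide":[0.01,-0.003,-0.009],"angular":[0,0,0],"claw":-1},{"slide":[0.02,-0.003,-0.009],"angular":[0,0,0],"claw":-1},{"slide":[0.03,-0.003,-0.009],"angular":[0,0,0],"claw":-1},{"slide":[0.045,-0.003,-0.009],"angular":[0,0,0],"claw":-1},{"slide":[0.06,-0.003,-0.009],"angular":[0,0,0],"claw":-1},{"slide":[0.08,-0.003,-0.009],"angular":[0,0,0],"claw":-1},{"slide":[0.098,-0.003,-0.009],"angular":[0,0,0],"claw":-1},{"slide":[0.098,-0.003,-0.009],"angular":[0,0,0],"claw":-1},{"slide":[0.098,-0.003,-0.009],"angular":[0,0,0],"claw":-1}]' 60
python3 - <<'E'
from h import *
F=[]
for k in range(3): im=ctrl.get_image("side");F.append(ctrl.get_state()["ft_force"])
np.savez("side4.npz",**im);print(np.mean(F,0))
rel([.5175,-.2470,.0782],-7.56)
cv2.imwrite("pics/g5.png",cv2.resize(im["color"][225:315,310:430,::-1],(800,600),interpolation=cv2.INTER_CUBIC))
E
```

```text
time: 10.55
position: [0.5112, -0.2462, 0.0775]
tool_rot: [-3.134, 0.209, 0.008]
ft_force: [-4.7, 1.2, 0.1]
grip_width: 0.272
grip_force: 60.0
[-6.0810403  0.937955   0.4581663]
t 10.7 pos [ 0.5111 -0.2462  0.0775] F [-6.32  0.04  0.02] M [ 0.3    1.411 -0.3  ] grip 0.27 60.0
yaw -7.62 tilt [-0.0047  0.0014] q [ 0.66  0.3  -0.3   1.82  0.1   1.04 -1.38]
slide [ 0.0258 -0.0003 -0.0029] ang [-0.0014  0.0093 -0.002 ]
```

View pics/g5.png

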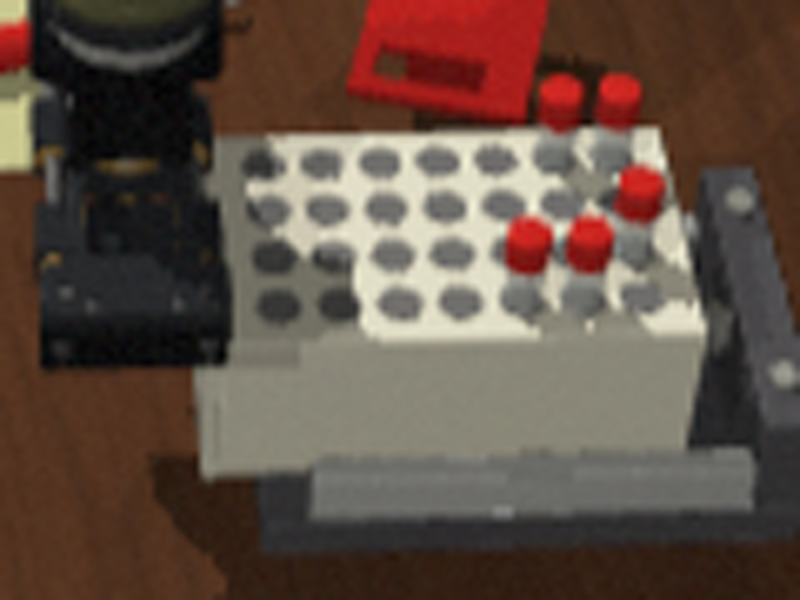

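The panel is flush on the rack end; the seam is at (215,430), with the bottoms nearly level. I'll check the step at the seam by sub-pixel measurement.

Run:
```python
from h import *
im=dict(np.load("side4.npz"));g=im["color"].astype(float).mean(2);P,u,v=pts(im);Y=(P[:,:2]-[.5363,-.2503])@[0.1316,.9913]*1e3
for c in range(339,354):
    s=g[288:303,c];t=(s[:4].mean()+s[-3:].mean())/2;i=[i for i in range(len(s)-1) if s[i]>=t>s[i+1]][-1]
    m=(u==c)&(v>=281)&(v<=294);print(c,round(288+i+(s[i]-t)/(s[i]-s[i+1]),2),"Y",Y[m].mean().round(1),"int",s[:4].mean().round())
```

```text
339 292.55 Y -14.9 int 71.0
340 296.12 Y -55.8 int 119.0
341 296.5 Y -59.8 int 131.0
342 296.13 Y -59.2 int 120.0
343 295.85 Y -58.2 int 132.0
344 295.79 Y -57.9 int 131.0
345 295.8 Y -58.8 int 131.0
346 295.77 Y -58.5 int 132.0
347 295.7 Y -58.5 int 132.0
348 295.68 Y -58.3 int 132.0
349 295.65 Y -59.4 int 130.0
350 295.43 Y -58.8 int 131.0
351 295.39 Y -58.8 int 131.0
352 295.26 Y -58.4 int 132.0
353 295.28 Y -58.5 int 131.0
```

```bash
python3 -m inch '[{"slide":[-0.03,0,0],"angular":[0,0,0],"claw":-1},{"slide":[-0.07,0,0],"angular":[0,0,0],"claw":-1},{"slide":[-0.07,-0.004,-0.005],"angular":[0,0,0],"claw":-1},{"slide":[-0.07,-0.004,-0.005],"angular":[0,0,0],"claw":-1},{"slide":[-0.07,-0.004,-0.005],"angular":[0,0,0],"claw":-1},{"slide":[-0.07,-0.004,-0.005],"angular":[0,0,0],"claw":-1}]'; python3 -c "
from h import *
rel([.5175,-.2470,.0782],-7.56)"; python3 -m inch '[{"slide":[0.01,0,0],"angular":[0,0,0],"claw":-1},{"slide":[0.02,0,0],"angular":[0,0,0],"claw":-1},{"slide":[0.03,0,0],"angular":[0,0,0],"claw":-1},{"slide":[0.045,0,0],"angular":[0,0,0],"claw":-1},{"slide":[0.06,0,0],"angular":[0,0,0],"claw":-1},{"slide":[0.075,0,0],"angular":[0,0,0],"claw":-1},{"slide":[0.088,0,0],"angular":[0,0,0],"claw":-1},{"slide":[0.094,0,0],"angular":[0,0,0],"claw":-1},{"slide":[0.094,0,0],"angular":[0,0,0],"claw":-1},{"slide":[0.094,0,0],"angular":[0,0,0],"claw":-1}]'
python3 - <<'E'
from h import *
F=[]
for k in range(6): im=ctrl.get_image("side");F.append(ctrl.get_state()["ft_force"])
np.savez("side5.npz",**im);print(np.mean(F,0))
rel([.5175,-.2470,.0782],-7.56)
g=im["color"].astype(float).mean(2);P,u,v=pts(im);D=(P[:,:2]-[.5363,-.2503]);Y=D@[0.1316,.9913]*1e3;X=D@[.9913,-.1316]*1e3
for c in range(340,354):
    s=g[288:303,c];t=(s[:4].mean()+s[-3:].mean())/2;i=[i for i in range(len(s)-1) if s[i]>=t>s[i+1]][-1]
    m=(u==c)&(v>=281)&(v<=294);print(c,round(288+i+(s[i]-t)/(s[i]-s[i+1]),2),"X",X[m].mean().round(1),"Y",Y[m].mean().round(1),s[:4].mean().round())
cv2.imwrite("pics/g6.png",cv2.resize(im["color"][225:315,310:430,::-1],(800,600),interpolation=cv2.INTER_CUBIC))
E
```

```text
time: 11.3
position: [0.4964, -0.2432, 0.0799]
tool_rot: [3.134, -0.207, 0.002]
ft_force: [-0.2, 1.1, -1.5]
grip_width: 0.276
grip_force: 60.0
t 11.3 pos [ 0.4964 -0.2432  0.0799] F [-0.21  1.08 -1.52] M [ 0.03   0.133 -0.   ] grip 0.276 60.0
yaw -7.54 tilt [ 0.001  -0.0004] q [ 0.67  0.26 -0.3   1.86  0.09  1.03 -1.37]
slide [0.0856 0.0039 0.0067] ang [ 0.0005 -0.002   0.0006]
time: 12.3
position: [0.5161, -0.2459, 0.0784]
tool_rot: [-3.133, 0.209, 0.011]
ft_force: [-9.5, 1.1, 1.5]
grip_width: 0.271
grip_force: 60.0
[-8.68282677  2.01312982  1.53086299]
t 12.6 pos [ 0.516  -0.2459  0.0785] F [-8.06  2.15  1.04] M [ 0.403  1.908 -0.342] grip 0.272 60.0
yaw -7.63 tilt [-0.0069  0.0019] q [ 0.66  0.3  -0.3   1.81  0.1   1.05 -1.39]
slide [0.0065 0.0035 0.0011] ang [-0.0018  0.0136 -0.0024]
340 291.96 X 9.9 Y 1.0 56.0
341 293.43 X 9.8 Y -28.6 85.0
342 296.13 X 9.7 Y -57.2 126.0
343 295.76 X 12.5 Y -57.7 131.0
344 295.54 X 15.3 Y -57.2 128.0
345 295.8 X 18.0 Y -58.3 130.0
346 295.75 X 20.6 Y -59.4 131.0
347 295.68 X 23.6 Y -57.8 131.0
348 295.76 X 26.3 Y -58.5 131.0
349 295.7 X 29.1 Y -58.4 131.0
350 295.43 X 31.9 Y -58.5 131.0
351 295.36 X 34.8 Y -57.6 131.0
352 295.29 X 37.3 Y -59.3 131.0
353 295.26 X 40.2 Y -58.9 131.0
```

View pics/g6.png

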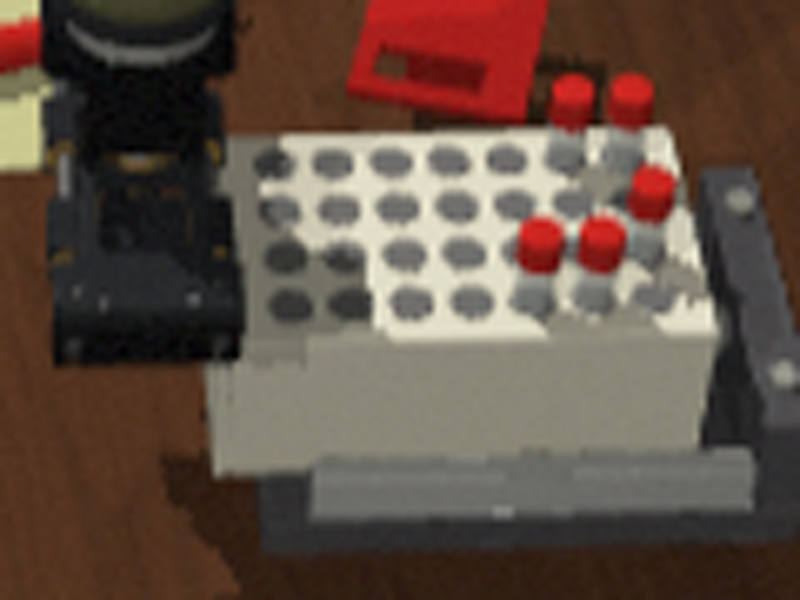

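The edges are now level (step ≤0.3 px), and the push is about 8.9 N. I'll add a small forward nudge and cancel the 0.4° tool tilt that came with the load.

```bash
python3 -m inch '[{"slide":[0.004,0,0],"angular":[0,0.007,-0.001],"claw":-1},{"slide":[0.007,0,0],"angular":[0,0.014,-0.002],"claw":-1},{"slide":[0.007,0,0],"angular":[0,0.014,-0.002],"claw":-1},{"slide":[0.007,0,0],"angular":[0,0.014,-0.002],"claw":-1},{"slide":[0.007,0,0],"angular":[0,0.014,-0.002],"claw":-1},{"slide":[0.007,0,0],"angular":[0,0.014,-0.002],"claw":-1}]'
python3 - <<'E'
from h import *
F=[];M=[]
for k in range(10): im=ctrl.get_image("side");s=ctrl.get_state();F.append(s["ft_force"]);M.append(s["torque"])
F=np.mean(F,0);print(F,np.mean(M,0),"push",-F[:2]@[.9913,-.1316])
rel([.5175,-.2470,.0782],-7.56)
g=im["color"].astype(float).mean(2)
for c in range(341,350):
    s=g[288:303,c];t=(s[:4].mean()+s[-3:].mean())/2;i=[i for i in range(len(s)-1) if s[i]>=t>s[i+1]][-1];print(c,round(288+i+(s[i]-t)/(s[i]-s[i+1]),2),end=" ")
E
```

```text
time: 13.2
position: [0.5171, -0.2461, 0.0782]
tool_rot: [-3.134, 0.208, 0.002]
ft_force: [-9.0, 1.6, 1.9]
grip_width: 0.268
grip_force: 60.0
[-9.00674652  1.83999264  1.53620247] [ 0.45925979  2.35799819 -0.34529168] push 9.170530860190748
t 13.7 pos [ 0.5171 -0.2461  0.0783] F [-8.85  1.44  1.5 ] M [ 0.432  2.381 -0.336] grip 0.268 60.0
yaw -7.59 tilt [-0.0012  0.0012] q [ 0.66  0.3  -0.3   1.81  0.1   1.04 -1.38]
slide [0.0021 0.0033 0.0002] ang [-0.0021  0.0025 -0.0008]
341 291.81 342 295.99 343 296.08 344 295.52 345 295.77 346 295.8 347 295.74 348 295.8 349 295.69
```

```bash
python3 -c "
from bench import ctrl
print(ctrl.close_job())"
```

```text
the job is handed in; nothing more can be done
None
```

The job is handed in: the panel is off its stand and held flat against the near end of the rack, still gripped at 60 N and pushing with about 9 N. Its edges line up with the rack's to about 1 mm by my camera measurements. It took about 14 s of the 51 s allowed, and no result was reported back at hand-in.

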